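Put the hole-punch pliers home in the bag bench's tool tray

TASK

The hole-punch pliers on the bench were left with their handles open: squeeze the handles shut and put the pliers back in their cutout in the plywood tool tray, jaw tips in under the steel keeper plate first, then press the handles down past the two sprung catches until the pliers lie flat and fully home on the floor of the recess. Leave the glue bottle, the tape roll and the bone folder where they are.

Things in the scene. Friction and masses are not known exactly. Their poses are not given: they have to be found in the camera images.
- punch: hole-punch pliers, 173 mm long, about 0.34 kg (varies), lying flat, always the same face up: steel jaws and joint block, two round black handles behind, a longer fixed one and a shorter hinged one. Origin: centre line, underside, z = 0 is the flat underside; +x to the jaw tips, +y to the longer handle's side, z up. Centre of mass near x +8 mm
- punch_grip (a point): centre of the top face of the joint block, punch frame (8, 0, 20) mm. The block, x -14 to 30 mm, is 34 mm wide with flat parallel sides (y +-17) and 20 mm thick: the place to grip
- punch_nose (a point): middle of the front end of the jaw tips, punch frame (82, 0, 4.5) mm. Jaws: x 30 to 62 mm, 28 mm wide, 20 mm thick; the jaw tips, x 62 to 82 mm, are 20 mm wide and only 9 mm thick (z 0 to 9)
- punch_tail (a point): punch frame (-80, 0, 8) mm, between the handles. The shorter handle, also 16 mm thick, is a lever hinged at (-6, -9) mm; shut, its centre line ends at (-71, -19) and its round end at x -79 mm; it was left 8 to 20 degrees open (to -y; not reported) and stays where put, with 1 to 2 N at its end. Across both handles at x -50: 48 mm shut, up to 67 mm open
- long_handle (a point): top of the longer handle near its end, punch frame (-75, 20, 16) mm: a place to press. Fixed round bar, 16 mm diameter (z 0 to 16); centre line from (-6, 9) to (-83, 21) mm, round end at x -91 mm
- tray: fixed plywood tool tray, x -112 to 108, y -130 to 66 mm, deck 22 mm above the bench, cutout 12 mm deep with a dark floor. Origin: on the bench under where the seated pliers' origin belongs; axes as the seated pliers' (+x to the jaw tips, away from the robot). The cutout fits one way round, about 2 mm play. A cutter lies in a second pocket along the -y side, top 27 mm
- keeper_edge (a point): near lower edge of the steel keeper plate, tray frame (71, 0, 22) mm. The plate (y +-22 mm, 4 mm thick) roofs the 24 mm wide tip slot from x 71 to its end wall at x 83 mm, 12 mm above the floor, 3 mm above the seated tips: they enter only from behind, tail held up some 10 to 25 degrees, then slide forward to the end wall
- notch (a point): floor of the wide finger notch beside the joint block, tray frame (9, 0, 10) mm; it is clear for the fingers over x -20 to 40, y -58 to 58 mm and as deep as the cutout. Ahead of it the jaw slot is 32 mm wide (x 40 to 65 mm)
- catch_place (a point): the longer handle's catch, tray frame (-54, 26, 24.5) mm; a like one stands on the outer side of the shorter handle at (-54, -26, 24.5). A sprung white bead, 22 mm long, 6 mm thick, is pushed outward by the passing handle and then stands over it: 4 to 12 N on each handle, friction varies. The weight of the pliers does not pass it: the tail then stays about 13 mm high
- seat_nose (a point): where punch_nose lies when the pliers are home: tray frame (82, 0, 14.5) mm
- seat_tail (a point): where punch_tail lies when the pliers are home: tray frame (-80, 0, 18) mm. Then the handles' tops are 26 mm above the bench, the joint block's top 30 mm. The rear walls of the slots leave 2 mm behind the handle ends
- glue: white plastic glue bottle, 60 mm diameter, 150 mm tall, standing; origin at the centre of its base. Not to be moved
- tape: roll of brown paper tape, 100 mm outside diameter, 48 mm high, lying flat; origin at the centre of its underside. Not to be moved
- folder: wooden bone folder, 150 x 22 x 6 mm, lying along its x; origin at the centre of its underside. Not to be moved
Mind the look-alikes: they are no part of the job. Of the things that look like the punch, the middle-sized one is meant.

How it is judged:
By the outcome, as a careful person would: the job done as asked, in the order asked, and still so for the second after the job is handed in, with the robot touching nothing.
It also fails if it takes over 61 s, if anything falls off the work surface, if the arm or the gripper's body presses on something with over 40 N, if the wrist force passes 120 N, or if a joint passes its speed limit or range.

ROBOT

A 6-joint arm with a two-finger parallel gripper is mounted at the origin on the work surface. World frame = base frame: x ahead of the robot, y to its left, z up, the work surface at z = 0. Lengths are in m, angles in rad, forces in N, time in s.
With the tool pointing down it reaches from about 0.35 to 0.775 m from the base axis. Payload 5.5 kg.
Tool frame: the origin (TCP) lies at the very end of the fingers, on their centre line; the grasp point (between the pads) lies 19 mm behind it; z points along the fingers, y is the line along which they close (so a half turn about z gives the same grasp; the last joint's range is limited). The gripper opens to 85 mm and grips with 20 to 120 N. Pads are 22 mm wide; open, the fingers measure 114 mm over their backs; the gripper's body (76 mm by 85 mm) begins 54 mm behind the grasp point. The pads swing forward as they close: fully open they stand 13 mm farther back than shut.
Start: joints at [0.996, 0.313, 0.046, 1.304, 0, 1.431], TCP at [0.242, 0.522, 0.231] pointing down, gripper open.
Joint ranges: [-2.76, 2.76], [-0.86, 1.69], [-1.03, 1.26], [-2.2, 2.34], [-1.47, 1.5], [-3.14, 3.14]. Speed limits (rad/s): [2.57, 2.57, 3.14, 3.14, 3.14, 3.14].

INTERFACE

Orientations are given as a unit quaternion [w, x, y, z].
In Python, from workcell import get_state, read_camera, hand_in gives the robot as it stands.
- The arm moves only by the tool send_rows, never from a script. Its argument "increments" is a list of rows, each an object of numbers: "dx", "dy", "dz": the shift along the world's x, y, z in units of 25 mm (1.0 is 25 mm); "roll": the turn about the world's z in units of 8 degrees (1.0 is 8 degrees); "claw": the opening, from -1 (shut) to 1 (fully open). In form: [{"dx": .., "dy": .., "dz": .., "roll": .., "claw": ..}, ...]. A call has exactly 5 rows; each row is the pose to reach, as a shift and turn from the pose commanded when the call began; what a row does not reach only later rows make up. A row lasts 1/8 s, in which the tool goes at most 62.5 mm and 10.7 degrees, less where a joint would pass 70% of its speed; a pose out of reach is approached as far as the arm can. A call with a gripper value outside its range is refused whole. The fingers move at their own pace and stop on an object; "grip_force" is the grip in N (left out, the last holds). Time passes only in rows, so rows that repeat a pose let the fingers close, or fill a call up. It gives the time, the measured TCP pose, the force, the opening and the grip force at its end, in the units of the state.
- get_state(): the state, without advancing time (a new reading comes with each control period).
- read_camera(name): name is "scene" or "top"; returns a dict with "image" (400x640x3 uint8, blue, green, red), "fx", "fy", "cx", "cy" (pixels), "world_to_cam" (4x4, takes a point from world to camera coordinates). Camera axes: x right, y up, looking along -z (the intrinsics and any distortion apply to the point x, -y, -z); pixel columns grow to the right and rows downward; lengths in m; the calibration is good to about 2 mm. A picture is of the moment at which its call begins. There is no depth.
- hand_in(): hands the job in; it is judged then, once.
The state is a dict: "clock": time; "joint_pos": joint angles; "qvel": joint speeds; "tau": joint torques, N m; "tcp_pos": TCP position; "orientation": TCP orientation; "wrist_force": force on the tool from outside, world axes, zero at the start; "ft_torque": the same for the moment, N m; "finger_gap": finger opening in m; "grip_force": force on a finger pad.
Only numpy, scipy, OpenCV 4.12 (cv2) and the standard library are available. Lean on these libraries where they do the work, as an engineer would, in place of code of your own. Each camera call takes 0.05 s, during which the arm holds its last target. There are 200 camera calls.

## Working session

There is one attempt and no reset: what is moved stays moved. The work goes in short steps, Python scripts to look and compute and a tool call to move; the robot and the scene stay as the last step left them, time stands still between calls to the robot, and variables do not carry over. Pictures are saved under pics/ and viewed, at most 10 in all, crops included, and the job is handed in when it is done.

Besides the shell and the picture viewer there is one more tool, called after "Emit:" by a JSON object that holds its "api" and its "payload", one argument or row to a line. send_rows: Moves the arm, as the interface text tells. Its arguments: {"type":"object","properties":{"increments":{"type":"array","items":{"type":"object","properties":{"dx":{"type":"number"},"dy":{"type":"number"},"dz":{"type":"number"},"roll":{"type":"number"},"claw":{"type":"number"}}}},"grip_force":{"type":"number"}},"required":["increments"]}

```bash
ls; mkdir -p pics; cat > h.py <<'E'
import numpy as np, cv2
from workcell import get_state, read_camera, hand_in
def shot(name,fn=None):
    c=read_camera(name)
    if fn: cv2.imwrite('pics/'+fn,c['image'])
    return c
def ray(c,u,v):
    W=np.array(c['world_to_cam']);R=W[:3,:3];t=W[:3,3]
    d=np.array([(u-c['cx'])/c['fx'],-(v-c['cy'])/c['fy'],-1.])
    return -R.T@t, R.T@d
def onplane(c,u,v,z):
    o,d=ray(c,u,v); return o+d*(z-o[2])/d[2]
def proj(c,p):
    W=np.array(c['world_to_cam']);q=W[:3,:3]@np.array(p)+W[:3,3]
    return np.array([c['cx']+c['fx']*q[0]/-q[2], c['cy']-c['fy']*q[1]/-q[2]])
E
python3 - <<'E'
from h import *
for n in('scene','top'):
    c=shot(n,n+'0.png'); print(n,{k:np.round(v,3).tolist() for k,v in c.items() if k!='image'})
print(get_state())
E
```

```text
pics
scene {'fx': 376.615, 'fy': 376.615, 'cx': 322.479, 'cy': 196.646, 'world_to_cam': [[0.347, 0.938, 0.009, -0.181], [-0.718, 0.26, 0.645, 0.381], [0.603, -0.231, 0.764, -1.377], [0.0, 0.0, 0.0, 1.0]]}
top {'fx': 415.76, 'fy': 415.76, 'cx': 320.208, 'cy': 201.768, 'world_to_cam': [[-0.021, -1.0, -0.002, -0.034], [0.99, -0.021, 0.141, -0.533], [-0.141, 0.001, 0.99, -1.172], [0.0, 0.0, 0.0, 1.0]]}
{'clock': 0.1, 'joint_pos': array([ 9.96392774e-01,  3.13964792e-01,  4.50938517e-02,  1.30359050e+00,
       -2.58518671e-06,  1.43120773e+00]), 'qvel': array([ 7.66483081e-04,  1.78272402e-03,  4.89673726e-03, -1.38889088e-03,
        2.58157984e-04,  7.31489075e-05]), 'tau': array([ 3.81222446e-03, -4.81725597e+01,  2.99244869e+01,  1.26621587e-02,
       -7.72029898e-05, -1.55300690e-06]), 'tcp_pos': array([0.24197081, 0.52111156, 0.23047608]), 'orientation': array([-2.89735409e-04,  2.15698780e-01,  9.76459596e-01, -7.80516838e-04]), 'wrist_force': array([0.12021406, 0.01235528, 0.29854069]), 'ft_torque': array([-0.0164916 ,  0.0547203 , -0.02406528]), 'grip_force': 0.0, 'finger_gap': 0.08578686099438314}
```

View pics/top0.png

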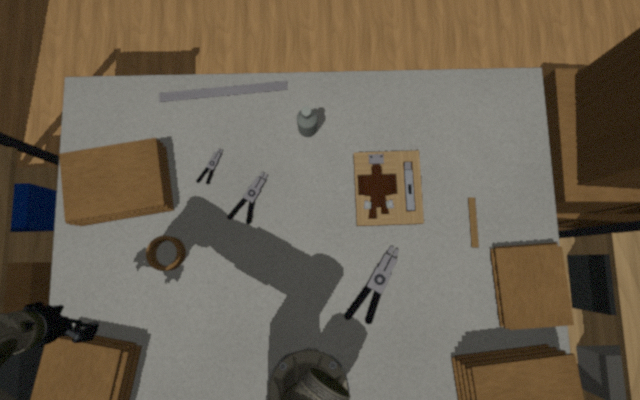

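View pics/scene0.png

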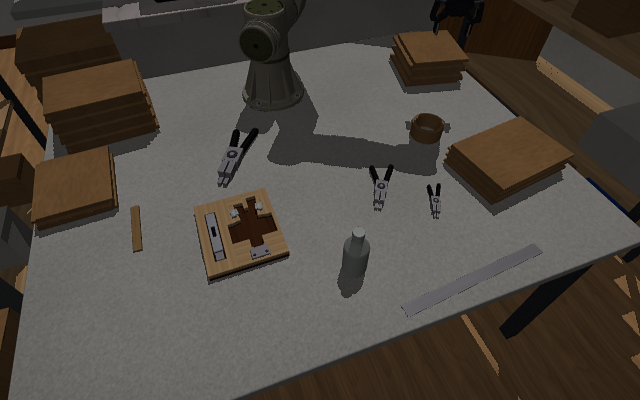

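Candidates in the top image are three pliers: small at (210,165), middle at (248,197) and large at (373,283). At about 2.8 mm/px their lengths are roughly 105, 165 and 245 mm, so the middle one fits 173 mm. In the scene image the same three are at (435,200), (380,187) and (236,158). The tray is at (388,187) in the top image, with the keeper at its far (+x) end. I'll confirm with an enlarged crop.

```bash
python3 - <<'E'
from h import *
t=cv2.imread('pics/top0.png')
a=t[160:235,215:290]; b=t[145:230,350:430]
f=lambda x,k:cv2.resize(x,None,fx=k,fy=k,interpolation=cv2.INTER_CUBIC)
a=f(a,5);b=f(b,5)
H=max(a.shape[0],b.shape[0])
o=np.zeros((H,a.shape[1]+b.shape[1],3),np.uint8);o[:a.shape[0],:a.shape[1]]=a;o[:b.shape[0],a.shape[1]:]=b
o=np.clip(o*1.5,0,255).astype(np.uint8)
cv2.imwrite('pics/crop1.png',o)
E
```

```text
(no output)
```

View pics/crop1.png

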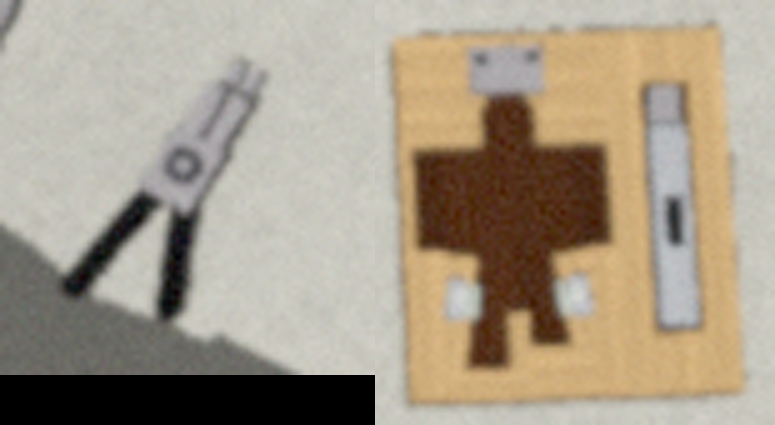

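```bash
cat >> h.py <<'E'
def fit2(M,Wd):
    M=np.array(M,float);Wd=np.array(Wd,float)[:,:2];a=M-M.mean(0);b=Wd-Wd.mean(0)
    th=np.arctan2((a[:,0]*b[:,1]-a[:,1]*b[:,0]).sum(),(a*b).sum())
    R=np.array([[np.cos(th),-np.sin(th)],[np.sin(th),np.cos(th)]]);t=Wd.mean(0)-R@M.mean(0)
    return th,t,(Wd-(M@R.T+t))*1000
def metal(img,box):
    x0,y0,x1,y1=box;r=img[y0:y1,x0:x1];h=cv2.cvtColor(r,cv2.COLOR_BGR2HSV);return r,h
E
python3 - <<'E'
from h import *
c=shot('top');img=c['image'];s=shot('scene')
print('cam',np.round(ray(c,0,0)[0],3),np.round(ray(s,0,0)[0],3))
def mask(im,box,f):
    x0,y0,x1,y1=box;m=np.zeros(im.shape[:2],np.uint8);h=cv2.cvtColor(im,cv2.COLOR_BGR2HSV)
    m[y0:y1,x0:x1]=f(h[y0:y1,x0:x1])*255;return m
def big(m): return max(cv2.findContours(m,cv2.RETR_EXTERNAL,cv2.CHAIN_APPROX_NONE)[0],key=cv2.contourArea)
wood=big(cv2.morphologyEx(mask(img,(340,140,440,235),lambda h:h[...,1]>60),cv2.MORPH_CLOSE,np.ones((9,9))))
P=np.array([onplane(c,p[0][0],p[0][1],.022)[:2] for p in wood])
r=cv2.minAreaRect((P*1000).astype(np.float32));print('tray rect',r)
hw=img[150:225,352:422];H=cv2.cvtColor(hw,cv2.COLOR_BGR2HSV)
# punch
ih=cv2.cvtColor(img,cv2.COLOR_BGR2HSV)
for u,v in((251,188),(262,178),(240,205),(275,190),(225,190)): print((u,v),ih[v,u],img[v,u])
th,t,e=fit2([(108,66),(108,-130),(-112,-130),(-112,66)],[(1000*onplane(c,(x-375)/5+350,y/5+145,.022)) for x,y in((393,40),(718,28),(742,390),(410,402))])
print('tray picks',np.degrees(th),t,e/1000)
for cam,n in((c,'top'),(s,'scene')):
    for k in((71,22),(71,-22),(108,66),(-112,-130)):
        R=np.array([[np.cos(th),-np.sin(th)],[np.sin(th),np.cos(th)]])
        w=R@np.array(k)+t;print(n,k,np.round(proj(cam,[*(w/1000),.022]),1))
pk=lambda x,y,z:1000*onplane(c,x/5+215,y/5+160,z)
for nm,x,y,z in(('tipmid',252,68,.009),('ring',183,165,.02),('blkRL',145,190,.02),('blkRR',205,210,.02),('longend',72,290,.012),('shortend',170,312,.012)):
    print(nm,np.round(pk(x,y,z),1))
E
```

```text
cam [ 0.361 -0.044  1.236] [ 1.166 -0.247  0.807]
tray rect ((572.80029296875, -246.18994140625), (221.6255340576172, 197.28973388671875), 0.8441123962402344)
(251, 188) [150   7 111] [111 108 111]
(262, 178) [15  6 92] [90 91 92]
(240, 205) [ 57 150  17] [ 7 17  8]
(275, 190) [ 26  13 134] [127 133 134]
(225, 190) [ 26  14 132] [125 131 132]
tray picks 0.7509111719111254 [ 573.64879747 -215.26254167] [[-1.40592378 -0.63484431]
 [-0.85238938  0.22134868]
 [ 1.2674204   0.98975764]
 [ 0.99089276 -0.57626201]]
top (71, 22) [368.7 164.1]
top (71, -22) [383.4 163.6]
top (108, 66) [353.4 152.5]
top (-112, -130) [423.8 223.4]
scene (71, 22) [266.9 244.5]
scene (71, -22) [249.4 249.9]
scene (108, 66) [288.5 251.1]
scene (-112, -130) [192.8 207.2]
tipmid [624.9 117.8   9. ]
ring [564.8 157.4  20. ]
blkRL [550.3 179.9  20. ]
blkRR [537.6 144.4  20. ]
longend [492.7 224.3  12. ]
shortend [478.4 166.3  12. ]
```

```bash
cat > pose.py <<'E'
from h import *
def punch(c,box,zb=.010,zm=.018):
    x0,y0,x1,y1=box;g=cv2.resize(c['image'][y0:y1,x0:x1].max(2),None,fx=4,fy=4,interpolation=cv2.INTER_CUBIC)
    W=lambda p,z:1000*onplane(c,(p[0]+.5)/4-.5+x0,(p[1]+.5)/4-.5+y0,z)[:2]
    out=[]
    for nm,m,z in(('black',g<45,zb),('all',g<122,zm)):
        cs=cv2.findContours(m.astype(np.uint8),cv2.RETR_EXTERNAL,cv2.CHAIN_APPROX_NONE)[0]
        for k in sorted(cs,key=cv2.contourArea)[::-1][:3]:
            if cv2.contourArea(k)<60: continue
            P=np.array([W(p[0],z) for p in k]).astype(np.float32);(cx,cy),(w,h),a=cv2.minAreaRect(P)
            if w<h:w,h,a=h,w,a+90
            a=(a+90)%180-90
            print(nm,'c',round(cx,1),round(cy,1),'size',round(w,1),round(h,1),'ang',round(a,1),'area',cv2.contourArea(k))
E
python3 - <<'E'
from pose import *
c=shot('top');punch(c,(215,160,290,235))
s=shot('scene');punch(s,(360,155,400,220))
g=c['image'].max(2);print(g[168:226:3,228:276:3])
E
```

```text
black c 520.1 204.3 size 74.4 12.6 ang -41.2 area 1347.5
black c 506.4 164.5 size 62.5 12.5 ang -8.8 area 1172.0
all c 535.6 179.3 size 191.8 175.5 ang 0.8 area 26581.5
all c 652.7 261.2 size 33.0 15.0 ang 0.8 area 483.5
black c 509.3 162.7 size 84.8 21.5 ang -10.7 area 1458.5
black c 513.3 208.8 size 74.6 20.1 ang -42.1 area 1450.5
black c 554.2 163.8 size 20.5 19.9 ang -26.4 area 231.0
all c 557.6 162.2 size 254.1 120.6 ang -24.0 area 41181.0
[[135 130 133 133 128 133 129 132 132 132 131 136 134 135 132 130]
 [131 131 128 130 131 129 131 132 132 134 128 125 124 132 132 134]
 [132 132 129 131 133 133 135 136 134 132 131 114 103 110 134 130]
 [132 132 128 129 128 129 128 130 132 125 109  84 107 114 131 132]
 [133 133 131 129 129 134 131 134 129 118 103 110  93 119 136 131]
 [129 130 128 130 130 131 129 133 120 118  92 115  89 131 131 134]
 [129 130 135 131 131 129 133 115 115  88 115  87 123 130 132 133]
 [134 133 129 131 130 131 128 104  93 115 110  95 130 132 132 134]
 [131 131 131 131 131 130 113  73  96  86  97 118 133 130 134 133]
 [127 135 130 128 129 116 115  78  70 103  97 133 131 133 133 131]
 [130 133 130 132 127  64 110 117 119  88 128 131 133 136 135 136]
 [132 135 132 132  57  19  74  86 103  99 133 133 135 132 134 134]
 [129 131 132  74  20  56 127  52  18 106 132 134 135 131 132 135]
 [132 131  89  12  49 130 129  37  28 128 132 136 132 133 134 133]
 [130 103  25  41 132 133 126  20  46 130 134 136 135 133 135 135]
 [113  29  20 114 135 132 114  12  57 134 134 135 136 136 134 136]
 [ 31  17  98 134 133 130 110  13  61 131 137 133 132 133 135 135]
 [ 58  58 106 126 136 136  78  17  98 135 136 134 137 133 136 135]
 [ 71  73  69  69  90 116  74  26 120 135 134 133 137 132 136 135]
 [ 68  69  71  70  73  73  71  84 131 136 135 135 138 134 131 133]]
```

The crop shows steel jaws up-right, with tips at about top px (265,174), the long handle on the left ending at (229,218) and the short one open on the right, ending at (249,222). This is the middle-sized pliers. They lie at origin ≈ (556,162) mm, yaw ≈ −32°, with the handle about 15° open. The tray origin is ≈ (574,−215) mm, yaw 0.8°.

The tool can't tilt, so I'll grip across the handles near x −30, which shuts them. I can then lift the tail while the nose stays low.

Emit:
{"api": "send_rows", "payload": {
  "increments": [
    {"dx":2.0,"dy":-2.4,"dz":-0.8,"roll":-0.3,"claw":1},
    {"dx":3.6,"dy":-4.3,"dz":-1.4,"roll":-0.6,"claw":1},
    {"dx":5.2,"dy":-6.2,"dz":-2.0,"roll":-0.89,"claw":1},
    {"dx":6.8,"dy":-8.1,"dz":-2.6,"roll":-0.89,"claw":1},
    {"dx":8.4,"dy":-10.0,"dz":-3.2,"roll":-0.89,"claw":1}
  ],
  "grip_force": 20
}}

```text
clock: 0.92
tcp_pos: [0.4385, 0.2876, 0.1567]
orientation: [0.0, 0.276, 0.961, 0.0]
wrist_force: [0.9, 0.4, -0.7]
finger_gap: 0.0853
grip_force: 0.0
```

Emit:
{"api": "send_rows", "payload": {
  "increments": [
    {"dx":1.5,"dy":-1.9,"dz":-1.0,"claw":1},
    {"dx":3.1,"dy":-3.78,"dz":-1.5,"claw":1},
    {"dx":3.1,"dy":-3.78,"dz":-2.8,"claw":1},
    {"dx":3.1,"dy":-3.78,"dz":-2.8,"claw":1},
    {"dx":3.1,"dy":-3.78,"dz":-2.8,"claw":1}
  ]
}}

```text
schema error: expected keys dx, dy, dz, roll, claw
```

```bash
python3 - <<'E'
from h import *
st=get_state();print(st['tcp_pos'],st['orientation'])
s=shot('scene');c=shot('top')
f=lambda x,k:cv2.resize(x,None,fx=k,fy=k,interpolation=cv2.INTER_CUBIC)
o=np.hstack([f(s['image'][110:230,330:430],4),f(c['image'][140:260,190:290],4)]);cv2.imwrite('pics/a1.png',np.clip(o*1.4,0,255).astype(np.uint8))
E
```

```text
[0.43854178 0.28761959 0.1566665 ] [3.16452917e-04 2.75792783e-01 9.61216997e-01 3.55012226e-04]
```

View pics/a1.png

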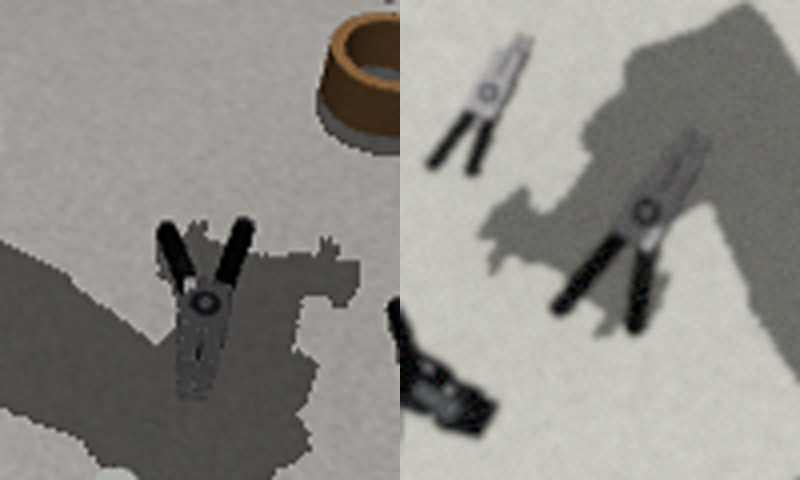

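The picture shows the pliers unmoved, in the arm's shadow, with the ring at top px (252,192). The move was refused because it had no roll key, so I'm resending it.

Emit:
{"api": "send_rows", "payload": {
  "increments": [
    {"dx":1.5,"dy":-1.9,"dz":-1.0,"roll":0,"claw":1},
    {"dx":3.1,"dy":-3.78,"dz":-1.5,"roll":0,"claw":1},
    {"dx":3.1,"dy":-3.78,"dz":-2.8,"roll":0,"claw":1},
    {"dx":3.1,"dy":-3.78,"dz":-2.8,"roll":0,"claw":1},
    {"dx":3.1,"dy":-3.78,"dz":-2.8,"roll":0,"claw":1}
  ]
}}

```text
clock: 1.65
tcp_pos: [0.5146, 0.1956, 0.0877]
orientation: [0.0, 0.275, 0.961, 0.0]
wrist_force: [-0.3, 0.1, 0.2]
finger_gap: 0.0855
grip_force: 0.0
```

```bash
python3 - <<'E'
from h import *
st=get_state();print(st['tcp_pos'],st['orientation'])
s=shot('scene');c=shot('top')
f=lambda x,k:cv2.resize(x,None,fx=k,fy=k,interpolation=cv2.INTER_CUBIC)
o=np.hstack([f(s['image'][110:230,330:430],4),f(c['image'][140:260,190:290],4)]);cv2.imwrite('pics/a2.png',np.clip(o*1.6,0,255).astype(np.uint8))
E
```

```text
[0.51459318 0.19555947 0.08771453] [1.43253720e-05 2.75294666e-01 9.61359878e-01 1.76706237e-04]
```

View pics/a2.png

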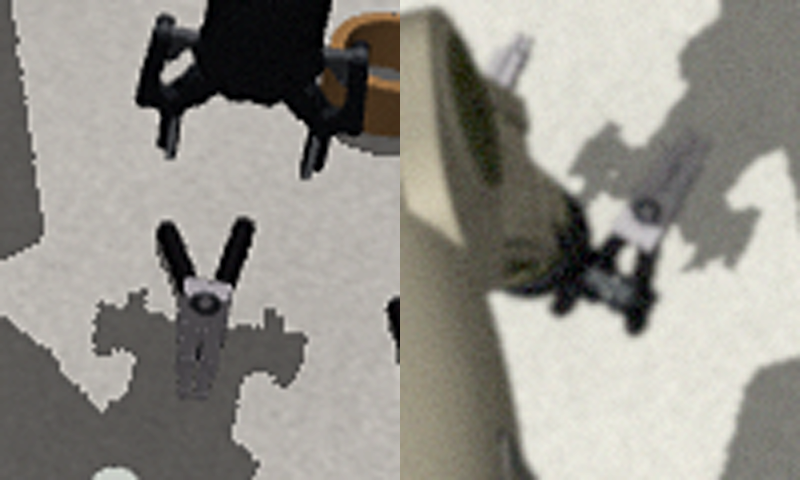

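The fingers straddle the handles: in the scene crop the fingertips are at (170,155) and (310,175), in line across the handles. Descending.

Emit:
{"api": "send_rows", "payload": {
  "increments": [
    {"dx":0,"dy":0,"dz":-1.0,"roll":0,"claw":1},
    {"dx":0,"dy":0,"dz":-2.0,"roll":0,"claw":1},
    {"dx":0,"dy":0,"dz":-3.0,"roll":0,"claw":1},
    {"dx":0,"dy":0,"dz":-3.1,"roll":0,"claw":1},
    {"dx":0,"dy":0,"dz":-3.1,"roll":0,"claw":1}
  ]
}}

```text
clock: 2.38
tcp_pos: [0.5155, 0.1953, 0.0106]
orientation: [0.001, 0.275, 0.961, 0.0]
wrist_force: [0.5, 0.4, -0.0]
finger_gap: 0.0852
grip_force: 0.0
```

Emit:
{"api": "send_rows", "payload": {
  "increments": [
    {"dx":0,"dy":0,"dz":0,"roll":0,"claw":0.4},
    {"dx":0,"dy":0,"dz":0,"roll":0,"claw":0.2},
    {"dx":0,"dy":0,"dz":0,"roll":0,"claw":-0.2},
    {"dx":0,"dy":0,"dz":0,"roll":0,"claw":-0.5},
    {"dx":0,"dy":0,"dz":0,"roll":0,"claw":-0.5}
  ],
  "grip_force": 30
}}

```text
clock: 3.0
tcp_pos: [0.5173, 0.1962, 0.0141]
orientation: [0.002, 0.276, 0.961, 0.003]
wrist_force: [-5.1, 0.9, 24.4]
finger_gap: 0.0215
grip_force: 11.2
```

Emit:
{"api": "send_rows", "payload": {
  "increments": [
    {"dx":0,"dy":0,"dz":0.3,"roll":0,"claw":-0.3},
    {"dx":0,"dy":0,"dz":1.0,"roll":0,"claw":0.5},
    {"dx":0,"dy":0,"dz":1.6,"roll":0,"claw":1},
    {"dx":0,"dy":0,"dz":1.6,"roll":0,"claw":1},
    {"dx":0,"dy":0,"dz":1.6,"roll":0,"claw":1}
  ]
}}

```text
clock: 3.62
tcp_pos: [0.5147, 0.1945, 0.049]
orientation: [-0.0, 0.276, 0.961, -0.0]
wrist_force: [-0.1, -0.4, -0.3]
finger_gap: 0.0854
grip_force: 0.0
```

```bash
python3 - <<'E'
from h import *
st=get_state();print(st['tcp_pos'],st['orientation'],st['wrist_force'])
s=shot('scene');c=shot('top')
f=lambda x,k:cv2.resize(x,None,fx=k,fy=k,interpolation=cv2.INTER_CUBIC)
o=np.hstack([f(s['image'][110:230,330:430],4),f(c['image'][140:260,190:290],4)]);cv2.imwrite('pics/a3.png',np.clip(o*1.6,0,255).astype(np.uint8))
E
```

```text
[0.51471949 0.19453443 0.04904856] [-1.47791116e-04  2.75948927e-01  9.61172286e-01 -6.38637366e-05] [-0.10486207 -0.35932946 -0.27183558]
```

View pics/a3.png

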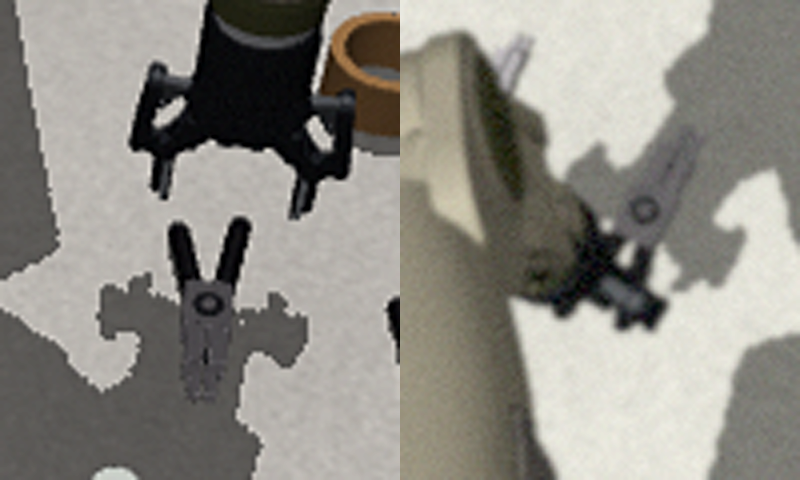

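The pliers turned a little and the handles are partly closed; the fingers passed over the handle tops. The moves were also falling short of what was commanded. I'm backing off to re-measure.

Emit:
{"api": "send_rows", "payload": {
  "increments": [
    {"dx":-0.3,"dy":0.4,"dz":1.5,"roll":0,"claw":1},
    {"dx":-1.5,"dy":1.8,"dz":2.5,"roll":0,"claw":1},
    {"dx":-3,"dy":3.6,"dz":4,"roll":0,"claw":1},
    {"dx":-3,"dy":3.6,"dz":4,"roll":0,"claw":1},
    {"dx":-3,"dy":3.6,"dz":4,"roll":0,"claw":1}
  ]
}}

```text
clock: 4.35
tcp_pos: [0.4398, 0.2848, 0.149]
orientation: [0.0, 0.275, 0.961, -0.0]
wrist_force: [0.7, -1.6, -1.2]
finger_gap: 0.0853
grip_force: 0.0
```

```bash
python3 - <<'E'
from pose import *
print(get_state()['tcp_pos'])
c=shot('top');punch(c,(215,160,290,235))
s=shot('scene');punch(s,(360,155,400,220))
f=lambda x,k:cv2.resize(x,None,fx=k,fy=k,interpolation=cv2.INTER_CUBIC)
cv2.imwrite('pics/a4.png',np.clip(f(c['image'][160:235,210:290],7)*1.6,0,255).astype(np.uint8))
E
```

```text
[0.4397803  0.28478007 0.14897142]
black c 522.4 202.5 size 74.8 15.8 ang -37.4 area 1709.5
black c 511.1 170.0 size 62.9 15.7 ang -15.2 area 1493.0
black c 569.2 162.2 size 19.9 18.7 ang 64.7 area 489.0
all c 554.6 156.3 size 224.2 223.6 ang -1.2 area 53916.0
all c 653.5 261.6 size 31.5 14.3 ang 0.8 area 430.0
black c 537.0 160.2 size 131.3 22.4 ang -20.1 area 1692.5
black c 516.9 205.1 size 77.6 18.7 ang -37.2 area 1540.5
black c 555.2 166.8 size 28.5 25.1 ang -35.2 area 754.5
all c 557.6 162.2 size 254.1 120.6 ang -24.0 area 41148.0
```

View pics/a4.png

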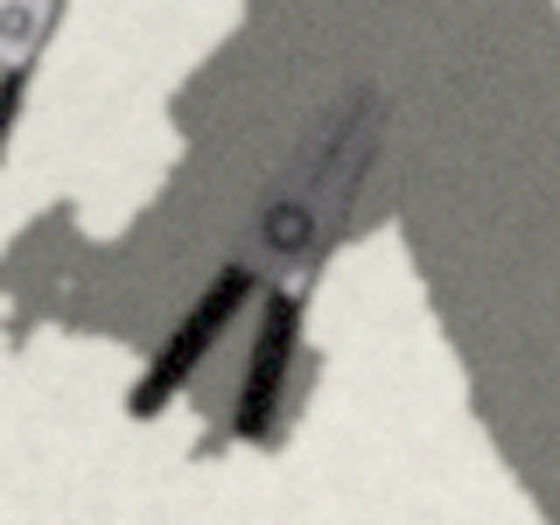

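The long handle now reads −37.4°, so yaw is −28.5° and the origin ≈ (560.6,163.7) mm. The ring is at crop (288,226), and the handle is only about 5° open. Going again, lower this time and over punch x −30.

Emit:
{"api": "send_rows", "payload": {
  "increments": [
    {"dx":1.3,"dy":-1.5,"dz":-1.2,"roll":0.2,"claw":1},
    {"dx":2.6,"dy":-3.0,"dz":-2.4,"roll":0.42,"claw":1},
    {"dx":3.76,"dy":-4.31,"dz":-3.5,"roll":0.42,"claw":1},
    {"dx":3.76,"dy":-4.31,"dz":-3.5,"roll":0.42,"claw":1},
    {"dx":3.76,"dy":-4.31,"dz":-3.5,"roll":0.42,"claw":1}
  ]
}}

```text
clock: 5.08
tcp_pos: [0.5334, 0.1758, 0.0609]
orientation: [-0.001, 0.249, 0.969, -0.0]
wrist_force: [0.5, 0.6, 0.2]
finger_gap: 0.0853
grip_force: 0.0
```

Emit:
{"api": "send_rows", "payload": {
  "increments": [
    {"dx":0,"dy":0.04,"dz":-1.0,"roll":0,"claw":1},
    {"dx":0,"dy":0.04,"dz":-2.0,"roll":0,"claw":1},
    {"dx":0,"dy":0.04,"dz":-2.4,"roll":0,"claw":1},
    {"dx":0,"dy":0.04,"dz":-2.4,"roll":0,"claw":1},
    {"dx":0,"dy":0.04,"dz":-2.4,"roll":0,"claw":0.6}
  ]
}}

```text
clock: 5.7
tcp_pos: [0.5346, 0.1783, 0.003]
orientation: [0.001, 0.247, 0.969, 0.0]
wrist_force: [-0.1, 0.9, -0.3]
finger_gap: 0.07
grip_force: 0.0
```

Emit:
{"api": "send_rows", "payload": {
  "increments": [
    {"dx":0,"dy":0,"dz":0,"roll":0,"claw":0.3},
    {"dx":0,"dy":0,"dz":0,"roll":0,"claw":0.1},
    {"dx":0,"dy":0,"dz":0,"roll":0,"claw":-0.2},
    {"dx":0,"dy":0,"dz":0,"roll":0,"claw":-0.2},
    {"dx":0,"dy":0,"dz":0,"roll":0,"claw":-0.2}
  ],
  "grip_force": 30
}}

```text
clock: 6.32
tcp_pos: [0.5343, 0.1779, 0.003]
orientation: [0.001, 0.248, 0.969, 0.0]
wrist_force: [-2.4, -0.2, 7.9]
finger_gap: 0.0405
grip_force: 28.9
```

Emit:
{"api": "send_rows", "payload": {
  "increments": [
    {"dx":0,"dy":0,"dz":0.3,"roll":0,"claw":-0.2},
    {"dx":0,"dy":0,"dz":0.6,"roll":0,"claw":-0.2},
    {"dx":0,"dy":0,"dz":1.0,"roll":0,"claw":-0.2},
    {"dx":0,"dy":0,"dz":1.0,"roll":0,"claw":-0.2},
    {"dx":0,"dy":0,"dz":1.0,"roll":0,"claw":-0.2}
  ]
}}

```text
clock: 6.95
tcp_pos: [0.5339, 0.1779, 0.0268]
orientation: [-0.0, 0.248, 0.969, 0.0]
wrist_force: [0.5, -0.2, -2.5]
finger_gap: 0.0399
grip_force: 30.2
```

```bash
python3 - <<'E'
from h import *
st=get_state();print(st['tcp_pos'],st['wrist_force'],st['ft_torque'],st['finger_gap'])
s=shot('scene');c=shot('top')
f=lambda x,k:cv2.resize(x,None,fx=k,fy=k,interpolation=cv2.INTER_CUBIC)
o=np.hstack([f(s['image'][110:230,330:430],4),f(c['image'][140:260,190:290],4)]);cv2.imwrite('pics/a5.png',np.clip(o*1.6,0,255).astype(np.uint8))
E
```

```text
[0.53385561 0.17788155 0.02681827] [ 0.48772943 -0.18085314 -2.53043764] [0.05859231 0.0271807  0.03276006] 0.03993365826791914
```

View pics/a5.png

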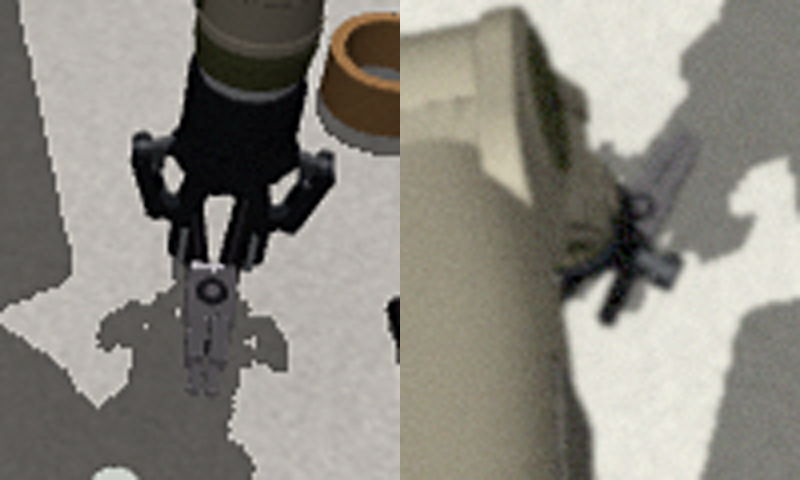

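The handles are shut (gap 40 mm). The nose is still at scene px ≈ (381,208) on the bench while the tail rises, so the pliers pivot between the pads. I'll tilt a little more, tighten the grip, then lift.

Emit:
{"api": "send_rows", "payload": {
  "increments": [
    {"dx":0,"dy":0,"dz":0.25,"roll":0,"claw":-0.2},
    {"dx":0,"dy":0,"dz":0.45,"roll":0,"claw":-0.2},
    {"dx":0,"dy":0,"dz":0.45,"roll":0,"claw":-0.2},
    {"dx":0,"dy":0,"dz":0.45,"roll":0,"claw":-0.3},
    {"dx":0,"dy":0,"dz":0.45,"roll":0,"claw":-0.3}
  ]
}}

```text
clock: 7.68
tcp_pos: [0.5338, 0.1779, 0.0381]
orientation: [-0.0, 0.248, 0.969, 0.0]
wrist_force: [0.8, 0.6, -2.0]
finger_gap: 0.0393
grip_force: 30.1
```

Emit:
{"api": "send_rows", "payload": {
  "increments": [
    {"dx":0,"dy":0,"dz":0,"roll":0,"claw":-0.3},
    {"dx":0,"dy":0,"dz":0,"roll":0,"claw":-0.3},
    {"dx":0,"dy":0,"dz":0.5,"roll":0,"claw":-0.3},
    {"dx":0,"dy":0,"dz":1.0,"roll":0,"claw":-0.3},
    {"dx":0,"dy":0,"dz":1.6,"roll":0,"claw":-0.3}
  ],
  "grip_force": 80
}}

```text
clock: 8.3
tcp_pos: [0.5342, 0.1779, 0.0795]
orientation: [0.0, 0.248, 0.969, 0.0]
wrist_force: [-0.1, 0.3, -3.1]
finger_gap: 0.0362
grip_force: 79.3
```

```bash
python3 - <<'E'
from h import *
st=get_state();print(st['tcp_pos'],st['wrist_force'],st['ft_torque'],st['finger_gap'])
s=shot('scene','s6.png');c=shot('top','t6.png')
h=cv2.cvtColor(s['image'],cv2.COLOR_BGR2HSV)
print(s['image'][150:215:3,364:396:2].max(2))
E
```

```text
[0.53418122 0.1779268  0.07949661] [-0.09381862  0.30252963 -3.09035389] [ 0.05628559  0.1114841  -0.01403644] 0.036181815902104904
[[121 120 121  24  26  30   4   9   8   6 127 117 119  41   8  12]
 [120 122 119 120 117 121   3  26  16   8 129 115 123   3  18   3]
 [115 115 116 120 119 128   9  46   4  11  95 117  97   6  12   2]
 [117 119 121 118 119  92   5  47   6  11  62 123   0  19   5  34]
 [116 115 117 116 118 120  96  29 125  87  74 105  14  11   0  44]
 [116 114 119 118 121 118 118 123  51  51  50  63  64  50  88 112]
 [120 120 117 115 117 116 119  98  52  17  52  41  19  51 122 118]
 [120 117 115 114 115 111 113  69  51  14  22  23  15  50 124 114]
 [122 117 115 117 114 118 118  55  51  53  52  49  52  51 120 117]
 [117 115 115 117 119 119 117  38  51  52  39  51  51  35 116 117]
 [116 118 115 123  56  54  49  94  51  52  44  51  50 119 113 115]
 [115 119 117 117  53  58  55  55  51  52  22  51  50 118 115 115]
 [116 117 113 113  53  58  55  56  44  50  37  54  49 116 114 110]
 [119 120  62  53  57  57  57  76  51  51  50  56  54 115 113 112]
 [ 66  67  54  55  55  55  56  70  51  42  51  60  53 117 113 110]
 [ 56  54  57  55  55  55  55  43  36  41  49  57  53  56  62  65]
 [ 57  55  58  56  54  56  54  55  57  57  57  55  56  57  57  57]
 [ 57  54  55  54  56  55  58  56  55  57  57  56  54 118  54  55]
 [ 58  57  54  55  56  55  56  57  55  57  55  55  57  55  57  55]
 [ 57  58  57  55  56  58  58  57  57  53  56  58  55  52 115  48]
 [ 57  58  55  55  58  55  55  56  56  54  55  54  54 115 116 113]
 [ 56  56  57  56  57  56  56  58  57  57  57  57 117 114 116 114]]
```

Emit:
{"api": "send_rows", "payload": {
  "increments": [
    {"dx":-0.1,"dy":-0.8,"dz":0.6,"roll":0.4,"claw":-0.3},
    {"dx":-0.2,"dy":-2.2,"dz":1.2,"roll":0.8,"claw":-0.3},
    {"dx":-0.3,"dy":-3.8,"dz":1.2,"roll":1.2,"claw":-0.3},
    {"dx":-0.4,"dy":-5.4,"dz":1.2,"roll":1.6,"claw":-0.3},
    {"dx":-0.5,"dy":-7.0,"dz":1.2,"roll":2.0,"claw":-0.3}
  ]
}}

```text
clock: 9.02
tcp_pos: [0.5213, 0.0016, 0.1083]
orientation: [0.0, 0.109, 0.994, -0.0]
wrist_force: [-0.4, 0.3, -2.9]
finger_gap: 0.0366
grip_force: 79.9
```

Emit:
{"api": "send_rows", "payload": {
  "increments": [
    {"dx":-0.1,"dy":-1.6,"dz":0,"roll":0.4,"claw":-0.3},
    {"dx":-0.2,"dy":-3.2,"dz":0,"roll":0.8,"claw":-0.3},
    {"dx":-0.3,"dy":-4.8,"dz":0,"roll":1.2,"claw":-0.3},
    {"dx":-0.3,"dy":-6.0,"dz":0,"roll":1.6,"claw":-0.3},
    {"dx":-0.3,"dy":-7.0,"dz":0,"roll":1.7,"claw":-0.3}
  ]
}}

```text
clock: 9.65
tcp_pos: [0.5138, -0.1736, 0.1082]
orientation: [0.0, -0.008, 1.0, -0.0]
wrist_force: [-0.1, 0.4, -4.0]
finger_gap: 0.0361
grip_force: 79.9
```

Emit:
{"api": "send_rows", "payload": {
  "increments": [
    {"dx":0,"dy":-0.8,"dz":0,"roll":0,"claw":-0.3},
    {"dx":0,"dy":-1.4,"dz":0,"roll":0,"claw":-0.3},
    {"dx":0,"dy":-1.68,"dz":0,"roll":0,"claw":-0.3},
    {"dx":0,"dy":-1.68,"dz":0,"roll":0,"claw":-0.3},
    {"dx":0,"dy":-1.68,"dz":0,"roll":0,"claw":-0.3}
  ]
}}

```text
clock: 10.28
tcp_pos: [0.5138, -0.2134, 0.108]
orientation: [-0.0, -0.008, 1.0, 0.0]
wrist_force: [-0.8, -0.1, -3.7]
finger_gap: 0.0367
grip_force: 79.9
```

```bash
python3 - <<'E'
from h import *
st=get_state();print(st['tcp_pos'],st['orientation'],st['wrist_force'],st['ft_torque'],st['finger_gap'])
s=shot('scene','s7.png');c=shot('top','t7.png')
print(proj(s,st['tcp_pos']),proj(c,st['tcp_pos']))
f=lambda x,k:cv2.resize(x,None,fx=k,fy=k,interpolation=cv2.INTER_CUBIC)
o=np.hstack([f(s['image'][150:270,190:290],4),f(c['image'][130:250,340:440],4)]);cv2.imwrite('pics/a7.png',np.clip(o*1.6,0,255).astype(np.uint8))
E
```

```text
[ 0.51382044 -0.21339255  0.10804666] [-1.73183382e-04 -8.47440557e-03  9.99964036e-01  2.85402107e-04] [-0.80834116 -0.13322016 -3.65154979] [ 0.01078198  0.11211837 -0.01419288] 0.036673468880073744
[241.47074236 186.1863263 ] [381.72442964 203.2791102 ]
```

View pics/a7.png

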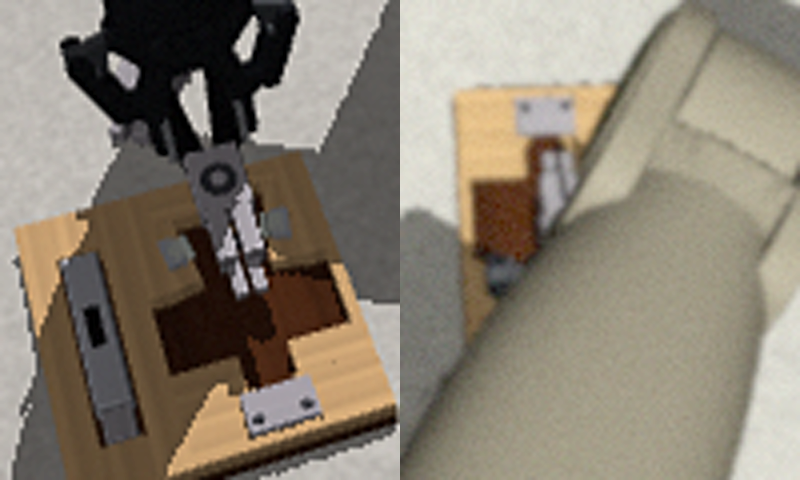

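The picture shows the pliers held tail-up over the tray, with the jaws pointing at the keeper. The nose is at scene ≈ (252.5,222.5) and top ≈ (379.7,167.5), and the ring is at scene ≈ (245,195).

```bash
python3 - <<'E'
from h import *
s=shot('scene');c=shot('top')
def tri(a,b):
    A=np.zeros((3,3));B=np.zeros(3)
    for cam,p in((s,a),(c,b)):
        o,d=ray(cam,*p);d/=np.linalg.norm(d);P=np.eye(3)-np.outer(d,d);A+=P;B+=P@o
    x=np.linalg.solve(A,B);return np.round(1000*x,1),proj(s,x)-a,proj(c,x)-b
print(tri((252.5,222.5),(379.7,167.5)))
# ring/nose on vertical plane y ~ -214 (scene)
for p in((245,195),(252.5,222.5)):
    o,d=ray(s,*p); 
    for z in(.05,.06,.07,.08,.09,.1,.11,.12): print(p,z,np.round(1000*onplane(s,*p,z),1))
E
```

```text
(array([ 618.2, -213.9,   89.8]), array([-0.36944034,  0.02227852]), array([-0.30317779, -0.04451312]))
(245, 195) 0.05 [ 493.5 -208.6   50. ]
(245, 195) 0.06 [ 502.4 -209.1   60. ]
(245, 195) 0.07 [ 511.3 -209.6   70. ]
(245, 195) 0.08 [ 520.2 -210.2   80. ]
(245, 195) 0.09 [ 529.  -210.7   90. ]
(245, 195) 0.1 [ 537.9 -211.2  100. ]
(245, 195) 0.11 [ 546.8 -211.7  110. ]
(245, 195) 0.12 [ 555.7 -212.2  120. ]
(252.5, 222.5) 0.05 [ 588.1 -211.2   50. ]
(252.5, 222.5) 0.06 [ 595.7 -211.6   60. ]
(252.5, 222.5) 0.07 [ 603.3 -212.1   70. ]
(252.5, 222.5) 0.08 [ 611.  -212.6   80. ]
(252.5, 222.5) 0.09 [ 618.6 -213.1   90. ]
(252.5, 222.5) 0.1 [ 626.2 -213.5  100. ]
(252.5, 222.5) 0.11 [ 633.9 -214.   110. ]
(252.5, 222.5) 0.12 [ 641.5 -214.5  120. ]
```

```bash
python3 - <<'E'
from h import *
s=shot('scene');c=shot('top')
for cam,fn,box in((s,'scene0.png',(240,236,280,266)),(c,'top0.png',(362,148,390,168))):
    im=cv2.imread('pics/'+fn);x0,y0,x1,y1=box
    r=cv2.resize(im[y0:y1,x0:x1],None,fx=4,fy=4,interpolation=cv2.INTER_CUBIC);h=cv2.cvtColor(r,cv2.COLOR_BGR2HSV)
    m=((h[...,1]<50)&(h[...,2]>70)).astype(np.uint8)
    k=max(cv2.findContours(m,cv2.RETR_EXTERNAL,cv2.CHAIN_APPROX_NONE)[0],key=cv2.contourArea)
    P=np.array([1000*onplane(cam,(p[0][0]+.5)/4-.5+x0,(p[0][1]+.5)/4-.5+y0,.026)[:2] for p in k]).astype(np.float32)
    (cx,cy),sz,a=cv2.minAreaRect(P);print(fn,cx,cy,sz,a)
# catches (white) and tray outline in scene
im=cv2.imread('pics/scene0.png');h=cv2.cvtColor(im,cv2.COLOR_BGR2HSV)
m=np.zeros(im.shape[:2],np.uint8);m[180:285,185:295]=((h[180:285,185:295,1]>60))*255
k=max(cv2.findContours(cv2.morphologyEx(m,cv2.MORPH_CLOSE,np.ones((9,9))),cv2.RETR_EXTERNAL,cv2.CHAIN_APPROX_NONE)[0],key=cv2.contourArea)
q=cv2.approxPolyDP(k,6,True)[:,0];print([(p.tolist(),np.round(1000*onplane(s,*p,.022)[:2]).tolist()) for p in q])
E
```

```text
scene0.png 657.189453125 -213.5041961669922 (29.567617416381836, 44.671146392822266) 0.7061731815338135
top0.png 659.4998779296875 -213.6701202392578 (30.74787712097168, 44.16155242919922) 3.0909082889556885
[([264, 188], [461.0, -152.0]), ([194, 207], [464.0, -344.0]), ([210, 280], [693.0, -340.0]), ([288, 255], [691.0, -152.0])]
```

Emit:
{"api": "send_rows", "payload": {
  "increments": [
    {"dx":0.4,"dy":-0.08,"dz":0,"roll":0,"claw":-0.3},
    {"dx":0.4,"dy":-0.08,"dz":-0.7,"roll":0,"claw":-0.3},
    {"dx":0.4,"dy":-0.08,"dz":-1.4,"roll":0,"claw":-0.3},
    {"dx":0.4,"dy":-0.08,"dz":-2.1,"roll":0,"claw":-0.3},
    {"dx":0.4,"dy":-0.08,"dz":-2.1,"roll":0,"claw":-0.3}
  ]
}}

```text
clock: 11.2
tcp_pos: [0.5234, -0.2156, 0.0542]
orientation: [-0.001, -0.008, 1.0, 0.001]
wrist_force: [0.8, 0.4, -2.4]
finger_gap: 0.0365
grip_force: 79.5
```

Emit:
{"api": "send_rows", "payload": {
  "increments": [
    {"dx":0,"dy":0,"dz":-0.1,"roll":0,"claw":-0.3},
    {"dx":0,"dy":0,"dz":-0.2,"roll":0,"claw":-0.3},
    {"dx":0,"dy":0,"dz":-0.3,"roll":0,"claw":-0.3},
    {"dx":0,"dy":0,"dz":-0.3,"roll":0,"claw":-0.3},
    {"dx":0,"dy":0,"dz":-0.3,"roll":0,"claw":-0.3}
  ]
}}

```text
clock: 11.82
tcp_pos: [0.524, -0.2162, 0.0483]
orientation: [0.0, -0.008, 1.0, -0.0]
wrist_force: [-0.1, 0.5, -3.5]
finger_gap: 0.0362
grip_force: 79.6
```

```bash
python3 - <<'E'
from h import *
st=get_state();print(st['tcp_pos'],st['orientation'],st['wrist_force'],st['ft_torque'],st['finger_gap'])
s=shot('scene','s8.png');c=shot('top','t8.png')
E
```

```text
[ 0.52395336 -0.21617511  0.04828632] [ 9.08442992e-05 -8.08007272e-03  9.99967352e-01 -8.88525896e-06] [-0.14817258  0.50196197 -3.45465511] [0.07194682 0.05503415 0.02288504] 0.03617756058835425
```

Not in contact yet. Lowering in small steps.

Emit:
{"api": "send_rows", "payload": {
  "increments": [
    {"dx":0,"dy":0,"dz":-0.08,"roll":0,"claw":-0.3},
    {"dx":0,"dy":0,"dz":-0.16,"roll":0,"claw":-0.3},
    {"dx":0,"dy":0,"dz":-0.24,"roll":0,"claw":-0.3},
    {"dx":0,"dy":0,"dz":-0.24,"roll":0,"claw":-0.3},
    {"dx":0,"dy":0,"dz":-0.24,"roll":0,"claw":-0.3}
  ]
}}

```text
clock: 12.55
tcp_pos: [0.5239, -0.2162, 0.0421]
orientation: [0.0, -0.008, 1.0, 0.0]
wrist_force: [-0.1, -0.7, -2.4]
finger_gap: 0.0364
grip_force: 79.6
```

Emit:
{"api": "send_rows", "payload": {
  "increments": [
    {"dx":0,"dy":0,"dz":-0.05,"roll":0,"claw":-0.3},
    {"dx":0,"dy":0,"dz":-0.1,"roll":0,"claw":-0.3},
    {"dx":0,"dy":0,"dz":-0.16,"roll":0,"claw":-0.3},
    {"dx":0,"dy":0,"dz":-0.16,"roll":0,"claw":-0.3},
    {"dx":0,"dy":0,"dz":-0.16,"roll":0,"claw":-0.3}
  ]
}}

```text
clock: 13.18
tcp_pos: [0.5239, -0.2162, 0.0382]
orientation: [0.0, -0.008, 1.0, 0.0]
wrist_force: [-0.3, 0.0, -1.5]
finger_gap: 0.0366
grip_force: 79.9
```

First contact near TCP z 39, which gives a tilt of about 13°. Sliding forward under the keeper.

Emit:
{"api": "send_rows", "payload": {
  "increments": [
    {"dx":0.15,"dy":0,"dz":0.03,"roll":0,"claw":-0.3},
    {"dx":0.3,"dy":0,"dz":0.03,"roll":0,"claw":-0.3},
    {"dx":0.45,"dy":0,"dz":0.03,"roll":0,"claw":-0.3},
    {"dx":0.64,"dy":0,"dz":0.03,"roll":0,"claw":-0.3},
    {"dx":0.64,"dy":0,"dz":0.03,"roll":0,"claw":-0.3}
  ]
}}

```text
clock: 13.8
tcp_pos: [0.5405, -0.2162, 0.0389]
orientation: [0.0, -0.008, 1.0, -0.0]
wrist_force: [-0.3, -0.7, -2.6]
finger_gap: 0.0362
grip_force: 79.8
```

Emit:
{"api": "send_rows", "payload": {
  "increments": [
    {"dx":0.06,"dy":0,"dz":0,"roll":0,"claw":-0.3},
    {"dx":0.12,"dy":0,"dz":0,"roll":0,"claw":-0.3},
    {"dx":0.18,"dy":0,"dz":0,"roll":0,"claw":-0.3},
    {"dx":0.2,"dy":0,"dz":0,"roll":0,"claw":-0.3},
    {"dx":0.2,"dy":0,"dz":0,"roll":0,"claw":-0.3}
  ]
}}

```text
clock: 14.42
tcp_pos: [0.545, -0.2162, 0.0389]
orientation: [0.0, -0.008, 1.0, 0.0]
wrist_force: [0.3, 0.3, -2.5]
finger_gap: 0.0364
grip_force: 79.8
```

```bash
python3 - <<'E'
from h import *
st=get_state();print(st['tcp_pos'],st['wrist_force'],st['ft_torque'],st['finger_gap'])
s=shot('scene','s9.png');c=shot('top','t9.png')
a=cv2.imread('pics/s9.png')[185:270:2,225:285:3].max(2);print(a)
E
```

```text
[ 0.54495509 -0.21615421  0.0388738 ] [ 0.29561355  0.29938159 -2.48308863] [-0.04915533  0.03646567  0.02990933] 0.03639008335947358
[[  6   8   8   8   7   8   7   7   6   6   4  90  15   7   6 123  53  57
   58  60]
 [  8  10   8   8   9   6   5   7   6   6   0 121  10  12   3 122  56  57
   57  57]
 [  9   6   6   8   9   8   6  12   6   6  91  85   7   5   2 123  59  58
   55  57]
 [  7   7   8   7   8   6   8   8   7   6  64  49   7   7   9 122  57  57
   59  59]
 [ 44   5   7   7   6   6   7   6   7   8   8   8  10   5  74  53  57  57
   58  58]
 [ 59  58   3   7   8   6   9   5   7   7   5   8   8   6  68  55  58  57
   56  59]
 [ 37  59  34   8   7   5  63  66   4   5   8  13   5   5  61  60  58  58
   58  58]
 [  4  65  17   7   6  63  59  54   5   7   7   5  16  30  61  58  58  60
   58  56]
 [  6  11   8   4   6  39  58  42   6   6   8   5  60  62  61  59  61  58
   55  58]
 [  6   7   6   8   7   3  62  63   5   6  15   9  57  63  60  61  58  60
   57  58]
 [  7   7   8   6   6   4  67  62   4   3  41   2  56  65  59  61  56  56
   58  60]
 [  7   7   4   6   7   4  39  
[... 1989 characters left out ...]
 133 135
  135  66]
 [ 18  64  59  62  59  63  62 129 127 111  23 106  77  50 130 128 115  66
   49  35]
 [ 16  66  60  61  63  62  58 126 125  80  78  46 131 136  95  60  49  34
   14  12]
 [ 60  67  59  62  61  61 124 122 121  51 127 133  94  53  49  35  18  11
   58  56]
 [ 60  66  60  61  60  56 125 130 131 131  93  52  49  34  17  23  56  56
   55 117]
 [ 60  66  63  60  61  60 130 129  96  52  50  35  17  34  60  58  52 119
  124 123]
 [ 60  62  65  60  62 126  96  56  50  36  17  37  58  56 119 118 120 120
  119 117]
 [ 61  61  65  60  57  58  51  27  14  35  56  55  52 111 121 123 118 122
  121 118]
 [ 61  61  59  51  53  20  12  32  61  60 117 119 120 120 122 123 118 117
  121 119]]
```

The jaw tips run up to the plate edge at scene rows ≈ 241–245 and disappear under it. Continuing to the end wall.

Emit:
{"api": "send_rows", "payload": {
  "increments": [
    {"dx":0.06,"dy":0,"dz":0,"roll":0,"claw":-0.3},
    {"dx":0.12,"dy":0,"dz":0,"roll":0,"claw":-0.3},
    {"dx":0.18,"dy":0,"dz":0,"roll":0,"claw":-0.3},
    {"dx":0.2,"dy":0,"dz":0,"roll":0,"claw":-0.3},
    {"dx":0.2,"dy":0,"dz":0,"roll":0,"claw":-0.3}
  ]
}}

```text
clock: 15.15
tcp_pos: [0.55, -0.2161, 0.0389]
orientation: [0.0, -0.008, 1.0, 0.0]
wrist_force: [-0.2, 0.2, -3.8]
finger_gap: 0.0364
grip_force: 79.8
```

Emit:
{"api": "send_rows", "payload": {
  "increments": [
    {"dx":0.05,"dy":0,"dz":0,"roll":0,"claw":-0.3},
    {"dx":0.1,"dy":0,"dz":0,"roll":0,"claw":-0.3},
    {"dx":0.15,"dy":0,"dz":0,"roll":0,"claw":-0.3},
    {"dx":0.15,"dy":0,"dz":0,"roll":0,"claw":-0.3},
    {"dx":0.15,"dy":0,"dz":0,"roll":0,"claw":-0.3}
  ]
}}

```text
clock: 15.78
tcp_pos: [0.5529, -0.216, 0.0387]
orientation: [-0.001, -0.008, 1.0, 0.0]
wrist_force: [-4.6, 0.8, -2.2]
finger_gap: 0.0363
grip_force: 79.5
```

Contact at the end wall (Fx −4.6). I'll ease the grip, back off 1 mm and lower the tail.

Emit:
{"api": "send_rows", "payload": {
  "increments": [
    {"dx":-0.04,"dy":0,"dz":0,"roll":0,"claw":-0.2},
    {"dx":-0.04,"dy":0,"dz":0,"roll":0,"claw":-0.2},
    {"dx":-0.04,"dy":0,"dz":-0.1,"roll":0,"claw":-0.2},
    {"dx":-0.03,"dy":0,"dz":-0.2,"roll":0,"claw":-0.2},
    {"dx":-0.03,"dy":0,"dz":-0.25,"roll":0,"claw":-0.2}
  ],
  "grip_force": 25
}}

```text
clock: 16.4
tcp_pos: [0.5517, -0.2159, 0.0321]
orientation: [-0.001, -0.008, 1.0, 0.0]
wrist_force: [-5.7, 0.2, -0.8]
finger_gap: 0.0361
grip_force: 79.8
```

Emit:
{"api": "send_rows", "payload": {
  "increments": [
    {"dx":0,"dy":0,"dz":-0.1,"roll":0,"claw":-0.2},
    {"dx":0,"dy":0,"dz":-0.2,"roll":0,"claw":-0.2},
    {"dx":0,"dy":0,"dz":-0.28,"roll":0,"claw":-0.2},
    {"dx":0,"dy":0,"dz":-0.28,"roll":0,"claw":-0.2},
    {"dx":0,"dy":0,"dz":-0.28,"roll":0,"claw":-0.2}
  ]
}}

```text
clock: 17.02
tcp_pos: [0.5507, -0.2158, 0.025]
orientation: [-0.002, -0.008, 1.0, 0.0]
wrist_force: [-8.4, 0.4, 0.5]
finger_gap: 0.0363
grip_force: 80.4
```

Emit:
{"api": "send_rows", "payload": {
  "increments": [
    {"dx":-0.03,"dy":0,"dz":-0.04,"roll":0,"claw":-0.2},
    {"dx":-0.03,"dy":0,"dz":-0.04,"roll":0,"claw":0.0},
    {"dx":-0.03,"dy":0,"dz":-0.04,"roll":0,"claw":0.2},
    {"dx":-0.03,"dy":0,"dz":-0.04,"roll":0,"claw":0.5},
    {"dx":-0.03,"dy":0,"dz":-0.04,"roll":0,"claw":0.7}
  ],
  "grip_force": 20
}}

```text
clock: 17.65
tcp_pos: [0.5527, -0.2164, 0.0249]
orientation: [0.001, -0.008, 1.0, -0.0]
wrist_force: [-0.1, 0.7, 0.1]
finger_gap: 0.0723
grip_force: 0.0
```

Emit:
{"api": "send_rows", "payload": {
  "increments": [
    {"dx":0,"dy":0,"dz":0.8,"roll":0,"claw":1},
    {"dx":0,"dy":0,"dz":1.6,"roll":0,"claw":1},
    {"dx":0,"dy":0,"dz":2.4,"roll":0,"claw":1},
    {"dx":0,"dy":0,"dz":3.2,"roll":0,"claw":1},
    {"dx":0,"dy":0,"dz":3.2,"roll":0,"claw":1}
  ]
}}

```text
clock: 18.27
tcp_pos: [0.5536, -0.2169, 0.1064]
orientation: [0.002, -0.008, 1.0, -0.001]
wrist_force: [-0.2, 0.1, 0.0]
finger_gap: 0.0856
grip_force: 0.0
```

```bash
python3 - <<'E'
from h import *
st=get_state();print(st['tcp_pos'],st['wrist_force'],st['ft_torque'],st['finger_gap'])
s=shot('scene','s10.png');c=shot('top','t10.png')
f=lambda x,k:cv2.resize(x,None,fx=k,fy=k,interpolation=cv2.INTER_CUBIC)
o=np.hstack([f(s['image'][180:285,190:290],4),f(c['image'][140:245,340:440],4)]);cv2.imwrite('pics/a10.png',np.clip(o*1.8,0,255).astype(np.uint8))
E
```

```text
[ 0.5536     -0.21688558  0.10635914] [-0.24830597  0.09011559  0.0324354 ] [0.00189027 0.03331869 0.05489655] 0.08560904371086189
```

Emit:
{"api": "send_rows", "payload": {
  "increments": [
    {"dx":-0.5,"dy":1.6,"dz":0.5,"roll":0,"claw":0.5},
    {"dx":-1,"dy":3.4,"dz":1,"roll":0,"claw":0.2},
    {"dx":-1.5,"dy":5.2,"dz":1,"roll":0,"claw":0},
    {"dx":-2,"dy":7.0,"dz":1,"roll":0,"claw":-0.2},
    {"dx":-2.2,"dy":8.5,"dz":1,"roll":0,"claw":-0.4}
  ]
}}

```text
clock: 19.0
tcp_pos: [0.4955, -0.0019, 0.1284]
orientation: [-0.001, -0.008, 1.0, 0.0]
wrist_force: [1.2, -0.7, -0.0]
finger_gap: 0.0255
grip_force: 0.0
```

```bash
python3 - <<'E'
from pose import *
st=get_state();print(st['tcp_pos'],st['finger_gap'])
s=shot('scene','s11.png');c=shot('top','t11.png')
punch(c,(355,150,402,225),zb=.03);print();punch(s,(222,180,285,262),zb=.03)
f=lambda x,k:cv2.resize(x,None,fx=k,fy=k,interpolation=cv2.INTER_CUBIC)
o=np.hstack([f(s['image'][180:285,190:290],4),f(c['image'][140:245,340:440],4)]);cv2.imwrite('pics/a11.png',np.clip(o*1.6,0,255).astype(np.uint8))
E
```

```text
[ 0.49545049 -0.00193438  0.12841748] 0.02547858254864824
black c 553.4 -198.9 size 132.0 73.9 ang 21.5 area 8767.5
all c 576.3 -211.9 size 226.3 126.8 ang -1.9 area 37864.5
all c 686.6 -271.8 size 21.1 3.1 ang 88.7 area 88.0

black c 573.5 -214.9 size 194.7 113.7 ang 0.8 area 15412.0
black c 694.1 -187.7 size 53.6 9.5 ang 89.1 area 808.5
black c 579.4 -215.2 size 20.9 20.8 ang -51.0 area 623.5
all c 544.2 -210.8 size 277.0 178.0 ang -16.6 area 66861.5
all c 580.5 -282.5 size 159.4 12.7 ang -2.3 area 1768.0
all c 620.6 -294.2 size 57.3 11.9 ang -10.5 area 894.0
```

View pics/a11.png

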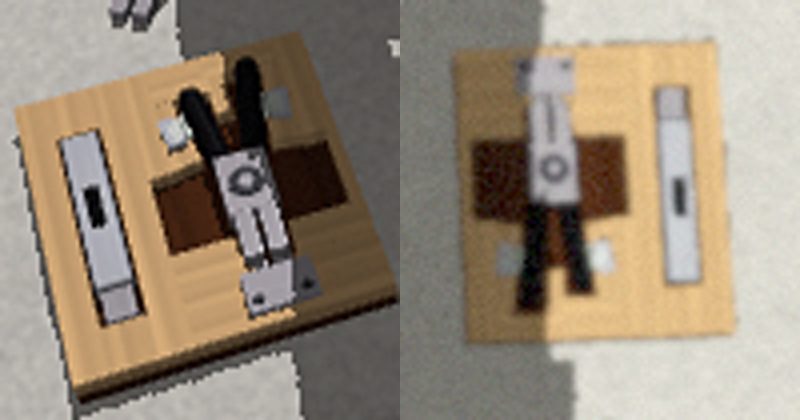

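The last picture shows the jaw tips in under the keeper (scene crop (265,265)), the handles shut and resting on both white catches, and the pliers centred in the cutout. Next I press both handles at once with the fingers ~18 mm apart, behind the catches.

Emit:
{"api": "send_rows", "payload": {
  "increments": [
    {"dx":0,"dy":-1.6,"dz":0,"roll":0,"claw":-0.58},
    {"dx":0,"dy":-3.4,"dz":0,"roll":0,"claw":-0.58},
    {"dx":0.02,"dy":-5.2,"dz":0,"roll":0,"claw":-0.58},
    {"dx":0.02,"dy":-7.0,"dz":0,"roll":0,"claw":-0.58},
    {"dx":0.02,"dy":-8.3,"dz":0,"roll":0,"claw":-0.58}
  ]
}}

```text
clock: 19.73
tcp_pos: [0.4971, -0.2138, 0.1285]
orientation: [-0.0, -0.007, 1.0, 0.0]
wrist_force: [0.2, 0.8, -0.1]
finger_gap: 0.018
grip_force: 0.0
```

Emit:
{"api": "send_rows", "payload": {
  "increments": [
    {"dx":-0.04,"dy":-0.06,"dz":-0.8,"roll":0,"claw":-0.58},
    {"dx":-0.04,"dy":-0.06,"dz":-1.7,"roll":0,"claw":-0.58},
    {"dx":-0.04,"dy":-0.06,"dz":-2.6,"roll":0,"claw":-0.58},
    {"dx":-0.04,"dy":-0.06,"dz":-3.1,"roll":0,"claw":-0.58},
    {"dx":-0.04,"dy":-0.06,"dz":-3.1,"roll":0,"claw":-0.58}
  ]
}}

```text
clock: 20.35
tcp_pos: [0.4957, -0.2125, 0.0508]
orientation: [-0.001, -0.008, 1.0, 0.001]
wrist_force: [-0.0, 0.3, 1.0]
finger_gap: 0.0177
grip_force: 0.0
```

Emit:
{"api": "send_rows", "payload": {
  "increments": [
    {"dx":0,"dy":0,"dz":-0.2,"roll":0,"claw":-0.58},
    {"dx":0,"dy":0,"dz":-0.35,"roll":0,"claw":-0.58},
    {"dx":0,"dy":0,"dz":-0.48,"roll":0,"claw":-0.58},
    {"dx":0,"dy":0,"dz":-0.48,"roll":0,"claw":-0.58},
    {"dx":0,"dy":0,"dz":-0.48,"roll":0,"claw":-0.58}
  ]
}}

```text
clock: 20.98
tcp_pos: [0.4967, -0.2126, 0.0403]
orientation: [0.0, -0.008, 1.0, 0.0]
wrist_force: [0.1, 0.2, 0.3]
finger_gap: 0.0179
grip_force: 0.0
```

Emit:
{"api": "send_rows", "payload": {
  "increments": [
    {"dx":0,"dy":-0.13,"dz":0,"roll":0,"claw":-0.58},
    {"dx":0,"dy":-0.13,"dz":-0.08,"roll":0,"claw":-0.58},
    {"dx":0,"dy":-0.13,"dz":-0.16,"roll":0,"claw":-0.58},
    {"dx":0,"dy":-0.13,"dz":-0.24,"roll":0,"claw":-0.58},
    {"dx":0,"dy":-0.13,"dz":-0.24,"roll":0,"claw":-0.58}
  ]
}}

```text
clock: 21.6
tcp_pos: [0.4968, -0.2163, 0.0346]
orientation: [0.0, -0.008, 1.0, -0.0]
wrist_force: [-1.8, -1.5, 3.8]
finger_gap: 0.018
grip_force: 2.1
```

Emit:
{"api": "send_rows", "payload": {
  "increments": [
    {"dx":0,"dy":0,"dz":-0.08,"roll":0,"claw":-0.58},
    {"dx":0,"dy":0,"dz":-0.16,"roll":0,"claw":-0.58},
    {"dx":0,"dy":0,"dz":-0.24,"roll":0,"claw":-0.58},
    {"dx":0,"dy":0,"dz":-0.28,"roll":0,"claw":-0.58},
    {"dx":0,"dy":0,"dz":-0.28,"roll":0,"claw":-0.58}
  ]
}}

```text
clock: 22.22
tcp_pos: [0.4965, -0.2155, 0.0266]
orientation: [-0.0, -0.008, 1.0, 0.0]
wrist_force: [-0.3, 0.1, 0.2]
finger_gap: 0.0179
grip_force: 0.0
```

Snapped past. I'll press home to be sure.

Emit:
{"api": "send_rows", "payload": {
  "increments": [
    {"dx":0,"dy":0,"dz":-0.05,"roll":0,"claw":-0.58},
    {"dx":0,"dy":0,"dz":-0.1,"roll":0,"claw":-0.58},
    {"dx":0,"dy":0,"dz":-0.1,"roll":0,"claw":-0.58},
    {"dx":0,"dy":0,"dz":-0.1,"roll":0,"claw":-0.58},
    {"dx":0,"dy":0,"dz":-0.1,"roll":0,"claw":-0.58}
  ]
}}

```text
clock: 22.85
tcp_pos: [0.4968, -0.2159, 0.0248]
orientation: [0.0, -0.008, 1.0, -0.0]
wrist_force: [-0.4, 1.0, 3.8]
finger_gap: 0.0179
grip_force: 1.9
```

Emit:
{"api": "send_rows", "payload": {
  "increments": [
    {"dx":0,"dy":0,"dz":-0.05,"roll":0,"claw":-0.58},
    {"dx":0,"dy":0,"dz":-0.1,"roll":0,"claw":-0.58},
    {"dx":0,"dy":0,"dz":-0.1,"roll":0,"claw":-0.58},
    {"dx":0,"dy":0,"dz":-0.1,"roll":0,"claw":-0.58},
    {"dx":0,"dy":0,"dz":-0.1,"roll":0,"claw":-0.58}
  ]
}}

```text
clock: 23.48
tcp_pos: [0.497, -0.2163, 0.024]
orientation: [0.001, -0.008, 1.0, -0.001]
wrist_force: [-4.6, 2.1, 16.5]
finger_gap: 0.0178
grip_force: 8.4
```

Firm stop at about 16 N with TCP z ≈ 24 mm, which matches the seated handle tops. Retracting and checking numerically.

Emit:
{"api": "send_rows", "payload": {
  "increments": [
    {"dx":0,"dy":0,"dz":0.8,"roll":0,"claw":-0.58},
    {"dx":0,"dy":0,"dz":2.0,"roll":0,"claw":-0.58},
    {"dx":0,"dy":1.2,"dz":4.0,"roll":0,"claw":-0.58},
    {"dx":-0.5,"dy":3.0,"dz":4.5,"roll":0,"claw":-0.58},
    {"dx":-1,"dy":5.0,"dz":4.5,"roll":0,"claw":-0.58}
  ]
}}

```text
clock: 24.1
tcp_pos: [0.4725, -0.0905, 0.1359]
orientation: [0.002, -0.007, 1.0, -0.0]
wrist_force: [0.8, 0.9, -0.1]
finger_gap: 0.0179
grip_force: 0.0
```

Emit:
{"api": "send_rows", "payload": {
  "increments": [
    {"dx":-0.4,"dy":1.8,"dz":0,"roll":0,"claw":-0.58},
    {"dx":-0.8,"dy":3.6,"dz":0,"roll":0,"claw":-0.58},
    {"dx":-1.0,"dy":5.0,"dz":0,"roll":0,"claw":-0.58},
    {"dx":-1.0,"dy":6.0,"dz":0,"roll":0,"claw":-0.58},
    {"dx":-1.0,"dy":6.0,"dz":0,"roll":0,"claw":-0.58}
  ]
}}

```text
clock: 24.72
tcp_pos: [0.4463, 0.0604, 0.1343]
orientation: [-0.0, -0.01, 1.0, 0.0]
wrist_force: [0.5, -0.8, -0.6]
finger_gap: 0.0175
grip_force: 0.0
```

```bash
python3 - <<'E'
from h import *
print(get_state()['tcp_pos'])
s=shot('scene','s12.png');c=shot('top','t12.png')
th=np.radians(.8);R=np.array([[np.cos(th),-np.sin(th)],[np.sin(th),np.cos(th)]])
w=lambda x,y,z:[*((R@[x,y]+[573,-214.8])/1000),z/1000]
# handles: black blobs; compare contour extremes with the seated and the raised (13 mm) prediction
for cam,n,box in((s,'s',(228,188,262,225)),(c,'t',(365,188,392,222))):
    for t in('11','12'):
        im=cv2.imread(f"pics/{n}{t}.png");x0,y0,x1,y1=box;g=cv2.resize(im[y0:y1,x0:x1].max(2),None,fx=4,fy=4,interpolation=cv2.INTER_CUBIC)
        m=(g<26).astype(np.uint8)
        for k in sorted(cv2.findContours(m,cv2.RETR_EXTERNAL,cv2.CHAIN_APPROX_NONE)[0],key=cv2.contourArea)[::-1][:3]:
            a=k[:,0]/4+[x0,y0];r=cv2.minAreaRect(k);print(n,t,'area',cv2.contourArea(k),'min',a.min(0),'max',a.max(0))
    for dz in(0,14): print(n,'pred ends long/short, tail raise',dz,proj(cam,w(-83,21,18+dz)).round(1),proj(cam,w(-71,-19,18+dz)).round(1))
    print(n,'ring seated',proj(cam,w(8,0,30)).round(1),'raised',proj(cam,w(8,0,36)).round(1))
# ring = dark circle near the block centre, scene view
for t in('11','12'):
    g=cv2.resize(cv2.imread(f'pics/s{t}.png')[216:234,240:264].max(2),None,fx=4,fy=4,interpolation=cv2.INTER_CUBIC)
    print('s ring rows',t,cv2.minMaxLoc(cv2.GaussianBlur(g,(0,0),9))[2])
d=cv2.absdiff(cv2.imread('pics/s11.png'),cv2.imread('pics/s12.png')).max(2);print('diff tray',(d[180:285,190:290]>25).sum())
E
```

```text
[0.44625659 0.06036573 0.13431921]
s 11 area 5213.0 min [234.5  194.25] max [261.75 224.75]
s 11 area 17.5 min [236.75 224.  ] max [238.75 224.75]
s 11 area 0.0 min [252.75 219.  ] max [252.75 219.  ]
s 12 area 1973.0 min [247.   197.75] max [258.5 220. ]
s 12 area 1700.5 min [234.75 205.  ] max [248.5  224.75]
s 12 area 21.0 min [245.25 210.75] max [247.5  211.75]
s pred ends long/short, tail raise 0 [251.4 200.3] [237.9 207.7]
s pred ends long/short, tail raise 14 [250.7 197. ] [237.  204.4]
s ring seated [251.5 225.5] raised [251.2 224.1]
t 11 area 2014.0 min [369.75 190.75] max [377.25 217.  ]
t 11 area 1020.0 min [379.75 192.  ] max [386.75 212.  ]
t 11 area 16.0 min [365.  190.5] max [365.75 192.  ]
t 12 area 1055.0 min [370.25 192.75] max [376.   216.75]
t 12 area 942.5 min [379.25 192.75] max [386.5 212.5]
t pred ends long/short, tail raise 0 [371.4 215.7] [384.7 211.2]
t pred ends long/short, tail raise 14 [372.  215.2] [385.5 210.6]
t ring seated [377.4 184.3] raised [377.6 184. ]
s ring rows 11 (0, 0)
s ring rows 12 (0, 0)
diff tray 1645
```

The long handle's end dropped 3.5 px in the scene view, against 3.3 px predicted for the drop from catches to seat. The short handle's end also sits at its seated prediction, so both handles are home. Handing in.

```bash
python3 -c "
from workcell import hand_in
print(hand_in())"
```

```text
the job is handed in; nothing more can be done
None
```

I squeezed the pliers' handles shut, slid the jaw tips under the keeper plate first, then pressed the handles past both catches; the final camera measurement shows both seated, and I handed the job in at about 25 s without going near the glue bottle, tape roll or bone folder.

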